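# Close the draft shield and tare the balance

## Robot

A 6-joint arm with a two-finger parallel gripper is mounted at the origin on the work surface. World frame = base frame: x ahead of the robot, y to its left, z up, the work surface at z = 0. Lengths are in mm, angles in rad, forces in N, time in s.
With the tool pointing down it reaches from about 350 to 775 mm from the base axis. Payload 7.3 kg.
Tool frame: the origin (TCP) lies at the very end of the fingers, on their centre line; the grasp point (between the pads) lies 19 mm behind it (bot.grip_point_offset is the distance from the TCP to the grasp point, in mm); z points along the fingers, y is the line along which they close (so a half turn about z gives the same grasp; the last joint's range is limited). The gripper opens to 92 mm and grips with 3 to 60 N. Pads are 19 mm wide; open, the fingers measure 130 mm over their backs; the gripper's body (75 mm by 190 mm) begins 47 mm behind the grasp point.
Start: joints at [0.98, 0.342, 1.524, -0, 1.275, -0.146], TCP at [225.884, 473.942, 226.741] pointing down, gripper open.
Joint ranges: [-2.53, 2.53], [-0.77, 2.02], [0.04, 2.7], [-1, 4.14], [0.28, 2.66], [-3.11, 3.11]. Speed limits (rad/s): [2.57, 2.57, 3.14, 3.14, 3.14, 3.14].

## Interface

Orientations are given as [roll, pitch, yaw] about the fixed x, y, z axes, in that order (R = Rz(yaw) Ry(pitch) Rx(roll)).
In Python, from plant import bot gives the robot as it stands. The module is installed in compiled form; this text tells all that it offers.
- The arm moves only by the shell command python3 -m jog 'ROWS' [OPENING]. ROWS is JSON, a list of rows, each a list of 6 numbers: the shift along the tool's x, y, z in mm, then the turn, a rotation vector about the tool's x, y, z in rad. In form: [[dx, dy, dz, rx, ry, rz], ...]. A call has 1 to 12 rows; each row shifts and turns the commanded pose from where the row before left it, along the tool's axes as they then stand; what a row does not reach is not made up. A row lasts 1/10 s, in which the tool goes at most 50 mm and 8.59 degrees, less where a joint would pass 70% of its speed; a pose out of reach is approached as far as the arm can. A call with a gripper value outside its range is refused whole. OPENING is the opening in per cent of the stroke, from 0 (shut) to 100 (fully open), set as the call begins (- or left out, the last holds). The fingers move at their own pace and stop on an object; the grip force is fixed at half the most. Time passes only in rows, so rows that do not move let the fingers close. It gives the time, the measured TCP pose, the force, the opening and the grip force at its end, in the units of the state.
- bot.get_obs(): the state, without advancing time (a new reading comes with each control period).
- bot.capture(name): name is "scene" or "top" or "wrist"; returns the picture (480x640x3 uint8, red, green, blue); there is no depth.
- bot.camera_model(name): a dict with "fx", "fy", "cx", "cy" (pixels), "dist_coeffs" ([k1, k2, p1, p2, k3] as OpenCV has them; the pictures are not rectified), "position" and "orientation" of the camera in the world; the wrist camera has in their place "T_tool_cam" (4x4, takes a point from camera to tool coordinates, whose origin is the TCP and whose axes are the flange's). Camera axes: x right, y down, z forward; pixel columns grow to the right and rows downward; lengths in mm; the calibration is good to about 2 mm. A picture is of the moment at which its call begins: read the wrist's pose just before it. camera_model takes no time and is no camera call.
- bot.close_job(): hands the job in; it is judged then, once.
Trained networks look in the newest picture that a camera, given by its name, has taken for a name from the list of things; names that differ only in an ending like _2 or _b are one class to them, and where a whole thing is asked for, a point or a joint stands for the part that bears it (a point fixed in the world has none). Each returns a list of dicts, best first, with "p" (0 to 1); they miss things now and then, are a little off and sometimes report something else, mostly with a low value. They report only what shows in the picture. A call takes as long as a camera call.
- bot.outline_of(target, camera): "mask" (480x640 bool, what is visible of it) and "pixel" ([column, row] in pixels, amid what is visible of it).
The state is a dict: "time": time; "joint_positions": joint angles; "dq": joint speeds; "tau": joint torques, N m; "tool_pos": TCP position; "tcp_rot": TCP orientation; "contact_force": force on the tool from outside, world axes, zero at the start; "moment": the same for the moment, N m; "grip_width": finger opening in mm; "finger_force": force on a finger pad.
Only numpy, scipy, OpenCV 4.12 (cv2) and the standard library are available. Lean on these libraries where they do the work, as an engineer would, in place of code of your own. Each camera call takes 0.05 s, during which the arm holds its last target. There are 200 camera calls.

## Task

Get the balance ready for weighing pigment into the empty mixing cup on its pan: push the glass top door of its draft shield fully shut with the fingertips behind its raised grip, without pinching it, then lightly press down the tare key - the one long bar-shaped key in the row on the front panel - and let it spring back up. Do not knock the balance, press any of the three round keys, or disturb the cup or any of the bottles, pot, brush and puppet face around it.

Things in the scene. Friction and masses are not known exactly. Their poses are not given: they have to be found in the camera images.
- balance: White precision balance fixed to the bench, 290 mm deep (its x), 210 mm wide (its y). Origin: centre of its underside on the bench; +x points to its back, +y to its left seen from the front, z up. The key row at x = -117 mm lies on the flat front panel (x -145 to -52 mm, 40 mm above the bench). A glass draft shield stands behind it, x -45 to 105 mm, y +-77 mm, top at 144 mm, and a column to x = 143 mm.
- pan (a point): Centre of the top of the round steel weighing pan inside the shield, 104 mm across, at x = 30, y = 0, z = 61 mm in the balance's frame. To be left alone.
- top_door (a joint): Sliding glass top door of the draft shield, a flat panel 150 x 136 mm, top face 146 mm above the bench. Value in m: 0 = fully shut (against a hard stop, covering the shield), larger = slid back along the balance's +x, up to 0.110. It starts 0.06 to 0.105 open. It runs on rails with about 1.2 N of sliding friction and stays where it is left.
- grip (a point): Centre of the top of the door's grip: an upright black bar on the door, 12 mm thick (balance x), 50 mm long (balance y), 18 mm high above the glass. Nothing else is on the door. It moves with the door; with the door shut it is at x = -15, y = 0, z = 164 mm in the balance's frame. Shutting the door moves it along the balance's -x.
- tare_key (a joint): Travel of the tare key, in m: 0 = up, 0.005 = fully down (straight down). It springs back by itself. It starts to move at 1.2 N and is fully down at 4.2 N; there it meets a hard stop.
- tare_key_top (a point): Centre of the flat top face of the tare key: the only long bar-shaped key, grey, 44 mm (balance y) x 18 mm (balance x), standing 7 mm above the panel, at x = -117, y = 62, z = 47 mm in the balance's frame when up: the leftmost key of the row as seen from the front of the balance. It moves with the key.
- round_key1 (a joint): A round key, 16 mm across, same row and height as the tare key, at y = 4 mm in the balance's frame; 0 = up, 0.005 = down, sprung alike. To be left alone.
- round_key2 (a joint): A round key, 16 mm across, same row and height as the tare key, at y = -36 mm in the balance's frame; 0 = up, 0.005 = down, sprung alike. To be left alone.
- round_key3 (a joint): A round key, 16 mm across, same row and height as the tare key, at y = -76 mm in the balance's frame; 0 = up, 0.005 = down, sprung alike. To be left alone.
- mixing_cup: Empty white mixing cup, 38 mm across, 36 mm high, standing loose on the pan inside the shield. Origin: centre of its underside. To be left alone.
- squeeze_bottle1: Loose squeeze bottle, 54 mm across, 131 mm high with its tip, beside the balance. Origin: centre of its underside.
- squeeze_bottle2: Loose squeeze bottle, 48 mm across, 116 mm high, beside the balance. Origin: centre of its underside.
- squeeze_bottle3: Loose squeeze bottle, 42 mm across, 106 mm high, beside the balance. Origin: centre of its underside.
- paint_pot: Lidded paint pot, 50 mm across, 30 mm high, loose on the bench beside the front left corner of the balance. Origin: centre of its underside.
- paint_brush: Paint brush lying on the bench at the right of the balance, 156 mm long, 9 mm thick, bristles to its +x. Origin: underside, 80 mm from the handle's end.
- puppet_face: Brown painted puppet face, 35 mm across, 18 mm high, on a flat wooden stick 95 mm long to its -x, lying on the bench at the right of the balance beyond the brush. Origin: centre of the face's underside.

How it is judged (in metres and radians):
On the way, in this order (a step that is already met when the one before it is completed fails the run):
1. the draft shield's top door is fully shut (value of joint top_door below 0.004 m), for 0.2 s.
2. the tare key is pressed down, with the door shut (value of joint tare_key above 0.0025 m and value of joint top_door below 0.004 m), for 0.1 s.
3. the tare key is let up again (value of joint tare_key below 0.001 m), for 0.1 s.
At the end, for the whole second after the job is handed in: The top door is shut to within 4 mm, the tare key has been pressed at least 2.5 mm down after that and is up again, never pressed with more than 20 N, the round keys are up, and the cup, bottles, pot, brush and puppet face are at rest within 15 mm of where they began (value of joint top_door below 0.004 m and value of joint each of tare_key, round_key1, round_key2, round_key3 below 0.001 m and distance of each of mixing_cup, squeeze_bottle1, squeeze_bottle2, squeeze_bottle3, paint_pot, paint_brush, puppet_face from where it was at the start of the episode below 0.015 m and linear speed of each of mixing_cup, squeeze_bottle1, squeeze_bottle2, squeeze_bottle3, paint_pot, paint_brush, puppet_face below 0.02 m/s); the robot touches nothing.
It fails at once if the tare key is pressed while the door is open (value of joint tare_key above 0.0015 m and value of joint top_door above 0.006 m).
It fails at once if a round key is pressed (1.5 mm or more) (value of joint any of round_key1, round_key2, round_key3 above 0.0015 m).
It fails at once if the tare key is pressed with more than 20 N, or the balance or its door knocked or shoved with more than 40 N ((value of joint tare_key above 0.0015 m and contact force between the fingers and balance above 20 N) or contact force between any of the fingers, the arm and balance above 40 N).
It fails at once if the door's grip is taken between the fingers instead of being pushed (x of the grasp point in the frame of grip between -0.005 and 0.005 m and y of the grasp point in the frame of grip between -0.03 and 0.03 m and z of the grasp point in the frame of grip between -0.03 and 0.01 m).
It fails at once if the cup or another bystander is moved 15 mm or lifted (distance of any of mixing_cup, squeeze_bottle1, squeeze_bottle2, squeeze_bottle3, paint_pot, paint_brush, puppet_face from where it was at the start of the episode above 0.015 m).
It also fails if it takes over 48 s, if anything falls off the work surface, if the arm or the gripper's body presses on something with over 40 N, if the wrist force passes 120 N, or if a joint passes its speed limit or range.

## Working session

There is one attempt and no reset: what is moved stays moved. The work goes in short steps, Python scripts to look and compute and a shell command to move; the robot and the scene stay as the last step left them, time stands still between calls to the robot, and variables do not carry over. Pictures are saved under pics/ and viewed, at most 10 in all, crops included, and the job is handed in when it is done.

```bash
mkdir -p pics
python3 - <<'E'
from plant import bot
import cv2,numpy as np
o=bot.get_obs();print(o['tool_pos'],o['tcp_rot'],o['grip_width'],o['time'])
for c in ['scene','top']:
    im=bot.capture(c);cv2.imwrite(f'pics/{c}0.png',im[:,:,::-1])
    m=bot.camera_model(c);print(c,m)
    for t in ['grip','tare_key','round_key1','pan','top_door','balance']:
        for r in bot.outline_of(t,c)[:4]:
            ys,xs=np.nonzero(r['mask']);print(t,round(r['p'],2),r['pixel'],xs.min(),xs.max(),ys.min(),ys.max())
print(bot.camera_model('wrist'))
E
```

```text
[225.64561091 473.57520264 226.0341719 ] [-3.14002623e+00 -2.10943402e-04  2.69684471e+00] 92.03822050551754 0.0
scene {'fx': 472.11613780901286, 'fy': 472.11613780901286, 'cx': 319.5333331633951, 'cy': 232.81793363475495, 'dist_coeffs': array([-0.09903307,  0.        ,  0.        ,  0.        ,  0.        ]), 'position': array([1158.81964352,  385.84095014,  730.95201604]), 'orientation': array([-2.30385092, -0.01714226,  2.1030338 ])}
grip 0.67 [312.7, 262.8] 255 368 223 307
tare_key 0.57 [401.7, 249.3] 393 410 242 255
round_key1 0.59 [397.8, 353.0] 383 416 326 377
pan 0.76 [332.4, 273.7] 256 421 203 348
top_door 0.81 [314.7, 262.6] 256 368 224 306
balance 0.75 [314.7, 262.1] 255 368 223 306
balance 0.63 [336.5, 274.3] 255 421 203 350
top {'fx': 496.3712005668595, 'fy': 496.3712005668595, 'cx': 322.13667327831337, 'cy': 238.95054397883547, 'dist_coeffs': array([-0.11143514,  0.        ,  0.        ,  0.        ,  0.        ]), 'position': array([414.88175006,  54.66410168, 927.82090774]), 'orientation': array([-2.95374955, -0.0256716 , -1.57135692])}
grip 0.69 [285.8, 180.7] 241 332 134 228
tare_key 0.68 [238.7, 313.9] 228 252 309 320
round_key1 0.45 [298.6, 321.4] 291 300 316 324
round_key1 0.4 [270.5, 320.2] 269 277 314 322
pan 0.61 [281.6, 242.3] 217 347 134 339
top_door 0.97 [283.2, 179.3] 240 332 133 228
balance 0.9 [283.7, 243.8] 216 347 134 339
{'fx': 385.8479228827267, 'fy': 385.8479228827267, 'cx': 323.0940633669079, 'cy': 241.33209135976162, 'dist_coeffs': array([-0.01954346,  0.        ,  0.        ,  0.        ,  0.        ]), 'T_tool_cam': array([[ 2.47396634e-05, -9.66602911e-01, -2.56278776e-01,
         6.83091156e+01],
       [ 9.99999936e-01, -6.73363571e-05,  3.50505735e-04,
        -1.24701364e+00],
       [-3.56056743e-04, -2.56278768e-01,  9.66602848e-01,
        -1.57467232e+02],
       [ 0.00000000e+00,  0.00000000e+00,  0.00000000e+00,
         1.00000000e+00]])}
```

Run:
```python
import cv2
a=cv2.imread('pics/top0.png');cv2.imwrite('pics/top0c.png',cv2.resize(a[110:360,160:440],None,fx=2.2,fy=2.2,interpolation=cv2.INTER_CUBIC))
```

```text
(no output)
```

View pics/top0c.png

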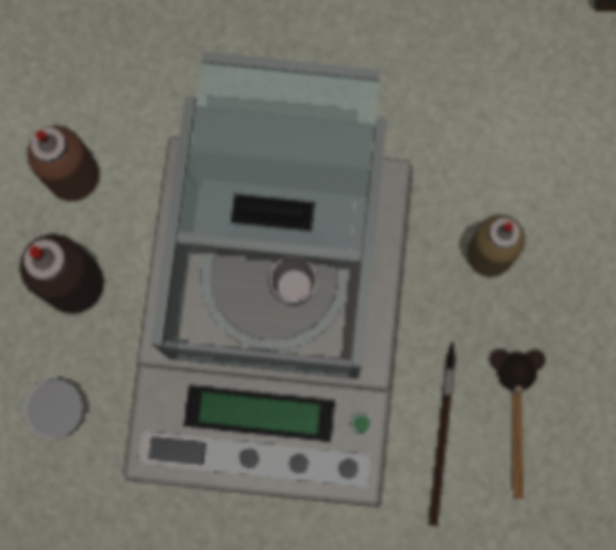

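View pics/scene0.png

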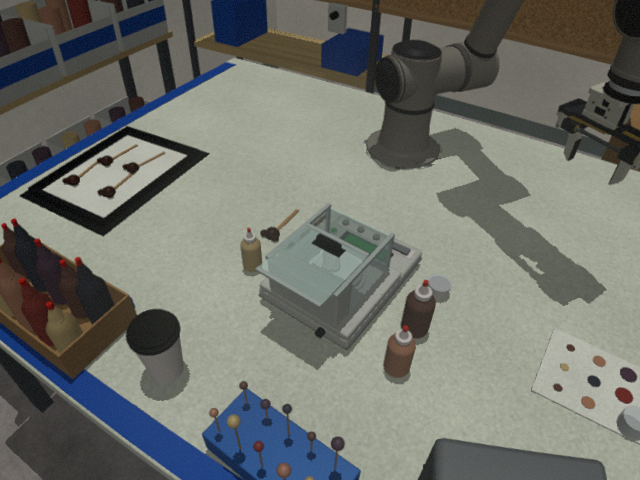

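The top picture shows the balance front toward the robot. In full-picture pixels, the grip is near (284,206), the tare key near (241,315), and the round keys near (273,318), (296,320) and (318,323). The bottles stand well to either side.

```bash
cat > h.py <<'E'
import numpy as np,cv2
from scipy.spatial.transform import Rotation as R
from scipy.optimize import least_squares
def ray(m,px,z,T=None):
    K=np.array([[m['fx'],0,m['cx']],[0,m['fy'],m['cy']],[0,0,1]])
    n=cv2.undistortPoints(np.array([[px]],float),K,m['dist_coeffs'])[0,0]
    if T is None: Rm,p=R.from_euler('xyz',m['orientation']).as_matrix(),m['position']
    else: Rm,p=T[:3,:3],T[:3,3]
    d=Rm@np.array([*n,1]); return p+d*(z-p[2])/d[2]
def fit(src,dst):
    f=lambda v:((R.from_euler('z',v[2]).as_matrix()[:2,:2]@np.array(src).T).T+v[:2]-np.array(dst)).ravel()
    r=least_squares(f,[450,80,0.]); return r.x,r.fun.reshape(-1,2)
def bal(v,p): return R.from_euler('z',v[2]).as_matrix()[:2,:2]@np.array(p[:2],float)+v[:2]
def inv(v,w): return R.from_euler('z',-v[2]).as_matrix()[:2,:2]@(np.array(w[:2])-v[:2])
E
python3 - <<'E'
from h import *
from plant import bot
m=bot.camera_model('top')
f=lambda a:[a[0]/2.2+160,a[1]/2.2+110]
pts=[((178,451),(-117,62),47),((249,458),(-117,4),47),((299,463),(-117,-36),47),((348,468),(-117,-76),47),((190,99),(105,77),144),((383,119),(105,-77),144),((160,347),(-45,77),144),((358,367),(-45,-77),144)]
dst=[ray(m,f(p),z)[:2] for p,b,z in pts]
v,r=fit([b for p,b,z in pts],dst);print(v,r.round(1))
g=ray(m,f((273,212)),160);print('grip',g,inv(v,g),'shut',bal(v,(-15,0)),'tare',bal(v,(-117,62)))
E
```

```text
[ 5.65211795e+02  1.00578088e+02 -1.04657410e-01] [[  9.7  -0.4]
 [  8.9  -1.2]
 [  8.6  -1.1]
 [  8.3  -1.8]
 [-27.9   5.6]
 [-29.   -1.5]
 [ 11.8   5.2]
 [  9.6  -4.9]]
grip [613.4674609   95.48666244 160.        ] [ 4.85235140e+01 -2.24686046e-02] shut [550.2938687  102.14508472] tare [455.32889135 174.46142503]
```

Rails run on behind the shield, so the back corners were misidentified. I'll refit without them.

Run:
```python
from h import *
from plant import bot
m=bot.camera_model('top')
f=lambda a:[a[0]/2.2+160,a[1]/2.2+110]
pts=[((178,451),(-117,62),47),((249,458),(-117,4),47),((299,463),(-117,-36),47),((348,468),(-117,-76),47),((160,347),(-45,77),144),((358,367),(-45,-77),144)]
dst=[ray(m,f(p),z)[:2] for p,b,z in pts]
v,r=fit([b for p,b,z in pts],dst);print(v,r.round(1))
g=ray(m,f((273,212)),162);print('grip',g,inv(v,g),'shut',bal(v,(-15,0)),'tare',bal(v,(-117,62)),'behind',bal(v,inv(v,g)+[45,0]))
o=bot.get_obs();print(R.from_euler('xyz',o['tcp_rot']).as_matrix().round(3))
```

```text
[ 5.55734156e+02  1.01456188e+02 -1.02666879e-01] [[ 0.1  0.2]
 [-0.6 -0.6]
 [-0.8 -0.5]
 [-1.  -1.1]
 [ 2.1  6. ]
 [ 0.3 -4.1]]
grip [612.95018998  95.38032889 162.        ] [57.53745005 -0.17998868] shut [540.81314075 102.99348748] tare [445.7044037  175.12065391] behind [657.71323725  90.76843125]
[[-0.903  0.43   0.   ]
 [ 0.43   0.903  0.   ]
 [-0.     0.    -1.   ]]
```

```bash
python3 -m jog '[[0,0,0,0,0,-0.114],[0,0,0,0,0,-0.114],[0,0,0,0,0,-0.114],[-33,-24,0,0,0,0],[-33,-24,0,0,0,0],[-33,-24,0,0,0,0],[-33,-24,0,0,0,0],[-33,-24,0,0,0,0],[-33,-24,0,0,0,0],[-33,-24,0,0,0,0]]' 0
python3 -m jog '[[-33,-24,0,0,0,0],[-33,-24,0,0,0,0],[-33,-24,0,0,0,0],[-33,-24,0,0,0,0],[-33,-24,0,0,0,0],[-33,-24,0,0,0,0],[-27,-24,0,0,0,0],[0,0,0,0,0,0],[0,0,0,0,0,0]]'
python3 - <<'E'
from h import *
from plant import bot
o=bot.get_obs();im=bot.capture('wrist');cv2.imwrite('pics/w1.png',im[:,:,::-1])
T=np.eye(4);T[:3,:3]=R.from_euler('xyz',o['tcp_rot']).as_matrix();T[:3,3]=o['tool_pos'];np.save('T1.npy',T@bot.camera_model('wrist')['T_tool_cam'])
print(o)
for t in ['grip','tare_key','round_key1']:
    for r in bot.outline_of(t,'wrist')[:4]:
        ys,xs=np.nonzero(r['mask']);print(t,round(r['p'],2),r['pixel'],xs.min(),xs.max(),ys.min(),ys.max())
E
```

```text
time: 1.7
tool_pos: [439.5, 281.9, 226.9]
tcp_rot: [3.141, 0.0, 3.039]
contact_force: [-0.2, 0.2, 0.4]
grip_width: 16.5
finger_force: 0.0
time: 2.6
tool_pos: [645.0, 92.3, 226.0]
tcp_rot: [3.141, -0.001, 3.037]
contact_force: [-0.1, 0.2, 0.5]
grip_width: 0.2
finger_force: 0.0
{'time': 2.6, 'joint_positions': array([ 2.43932129e-02,  5.83019387e-01,  1.13412691e+00,  4.08371860e-04,
        1.42556427e+00, -1.44206569e+00]), 'dq': array([ 0.03293467, -0.02274468,  0.02114155,  0.00420788,  0.00120274,
        0.00131249]), 'tau': array([-1.56258255e+00, -5.57212830e+01, -2.62656766e+01, -1.78464311e-01,
        1.60560384e-02, -4.86829178e-02]), 'tool_pos': array([645.03327325,  92.28885731, 226.03782186]), 'tcp_rot': array([ 3.14133550e+00, -1.16054373e-03,  3.03719605e+00]), 'contact_force': array([-0.11310512,  0.18066131,  0.47583078]), 'moment': array([ 0.02132497, -0.01252788,  0.03878691]), 'finger_force': 0.0, 'grip_width': 0.19946284904456607}
grip 0.75 [323.3, 216.7] 213 437 157 279
tare_key 0.68 [323.6, 218.8] 213 436 157 280
```

View pics/w1.png

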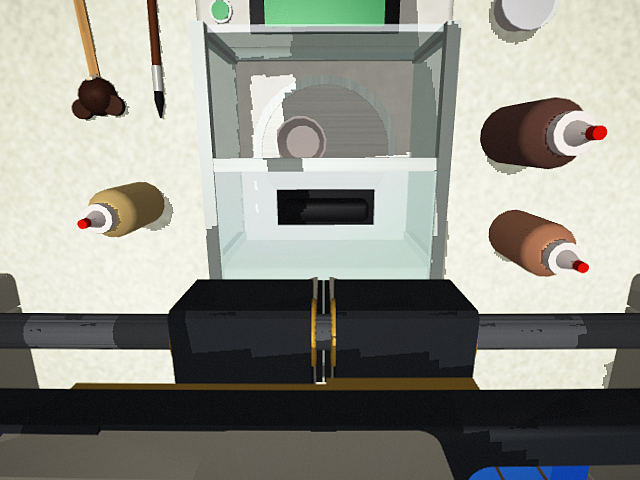

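The wrist view shows the grip bar at columns 277–374, rows 190–224. The closed fingers are centred behind it at about column 322, and nothing stands in the way.

Run:
```python
from h import *
from plant import bot
m=bot.camera_model('wrist');T=np.load('T1.npy');v=[555.73,101.46,-.1027]
for px,z in [((325,224),164),((325,190),146),((325,190),164),((277,224),164),((374,224),164),((325,158),146),((325,24),144)]:
    print(px,z,inv(v,ray(m,px,z,T)).round(1))
print('tcp',inv(v,[645.0,92.3]))
```

```text
(325, 224) 164 [68.8 -0. ]
(325, 190) 146 [51.3  0.1]
(325, 190) 164 [49. -0.]
(277, 224) 164 [ 68.7 -28. ]
(374, 224) 164 [68.8 28.5]
(325, 158) 146 [32.   0.1]
(325, 24) 144 [-41.9   0.1]
tcp [8.97387145e+01 4.01853314e-02]
```

Run:
```python
import cv2
a=cv2.imread('pics/w1.png');cv2.imwrite('pics/w1c.png',cv2.convertScaleAbs(cv2.resize(a[145:285,230:430],None,fx=4,fy=4,interpolation=cv2.INTER_CUBIC),alpha=2.5))
```

```text
(no output)
```

View pics/w1c.png

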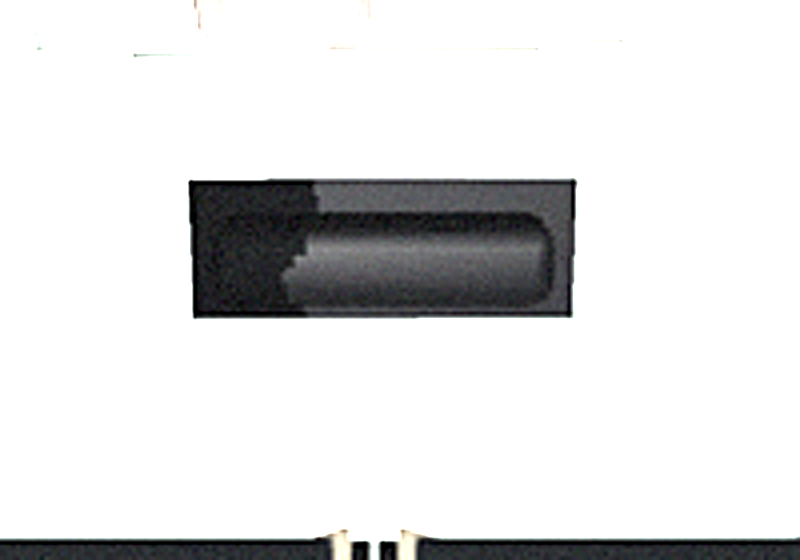

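A closer look shows the bar (columns 283–368) on a thin base plate. Its centre is at balance x≈61, 29 mm ahead of the TCP, so there is room to come down behind it.

```bash
python3 -m jog '[[0,0,20,0,0,0],[0,0,20,0,0,0],[0,0,15,0,0,0],[0,0,10,0,0,0],[0,0,8,0,0,0],[0,0,0,0,0,0],[0,0,0,0,0,0]]'
python3 -m jog '[[3,0,0,0,0,0],[3,0,0,0,0,0],[3,0,0,0,0,0],[3,0,0,0,0,0],[3,0,0,0,0,0],[3,0,0,0,0,0],[3,0,0,0,0,0],[3,0,0,0,0,0]]'
```

```text
time: 3.5
tool_pos: [645.3, 93.1, 154.4]
tcp_rot: [3.141, 0.001, 3.039]
contact_force: [0.5, 0.1, -0.0]
grip_width: 0.4
finger_force: 0.0
time: 4.3
tool_pos: [621.0, 95.4, 153.9]
tcp_rot: [3.141, 0.001, 3.039]
contact_force: [1.6, 0.1, 0.8]
grip_width: 0.1
finger_force: 0.7
```

```bash
python3 -m jog '[[5,0,0,0,0,0],[5,0,0,0,0,0],[5,0,0,0,0,0],[5,0,0,0,0,0],[5,0,0,0,0,0],[5,0,0,0,0,0],[5,0,0,0,0,0],[5,0,0,0,0,0],[5,0,0,0,0,0],[5,0,0,0,0,0],[2,0,0,0,0,0],[1,0,0,0,0,0]]'
python3 -m jog '[[1,0,0,0,0,0],[1,0,0,0,0,0],[1,0,0,0,0,0],[1,0,0,0,0,0]]'
```

```text
time: 5.5
tool_pos: [568.1, 100.9, 153.7]
tcp_rot: [3.142, -0.0, 3.039]
contact_force: [1.1, -0.5, 0.5]
grip_width: -0.0
finger_force: 0.6
time: 5.9
tool_pos: [564.4, 101.2, 153.7]
tcp_rot: [3.141, 0.0, 3.039]
contact_force: [0.2, -1.3, -0.1]
grip_width: 0.6
finger_force: 0.6
```

```bash
python3 -m jog '[[1,0,0,0,0,0],[1,0,0,0,0,0],[1,0,0,0,0,0],[1,0,0,0,0,0]]'; for i in 1 2 3; do python3 -m jog '[[1,0,0,0,0,0],[0,0,0,0,0,0]]' | grep -E 'tool_pos|contact'; done
```

```text
time: 6.3
tool_pos: [560.3, 101.7, 153.7]
tcp_rot: [3.142, -0.0, 3.039]
contact_force: [0.4, -0.9, 0.4]
grip_width: 0.4
finger_force: 0.6
tool_pos: [559.2, 101.8, 153.7]
contact_force: [0.2, -1.2, 0.7]
tool_pos: [558.4, 101.9, 153.7]
contact_force: [2.0, -1.2, -0.1]
tool_pos: [558.4, 101.9, 153.8]
contact_force: [4.9, -1.6, -2.2]
```

```bash
python3 -m jog '[[1,0,0,0,0,0],[0,0,0,0,0,0],[0,0,0,0,0,0]]'
python3 -m jog '[[-4,0,0,0,0,0],[-6,0,0,0,0,0],[0,0,-15,0,0,0],[0,0,-25,0,0,0],[0,0,-25,0,0,0],[0,0,0,0,0,0],[0,0,0,0,0,0]]'
python3 - <<'E'
from h import *
from plant import bot
o=bot.get_obs()
im=bot.capture('top');a=im[110:360,160:440,::-1];cv2.imwrite('pics/top1.png',cv2.resize(a,None,fx=2.2,fy=2.2,interpolation=cv2.INTER_CUBIC))
im=bot.capture('wrist');cv2.imwrite('pics/w2.png',im[:,:,::-1])
T=np.eye(4);T[:3,:3]=R.from_euler('xyz',o['tcp_rot']).as_matrix();T[:3,3]=o['tool_pos'];np.save('T2.npy',T@bot.camera_model('wrist')['T_tool_cam'])
E
```

```text
time: 7.2
tool_pos: [558.4, 101.9, 153.8]
tcp_rot: [3.141, 0.004, 3.039]
contact_force: [8.9, -0.7, -4.2]
grip_width: 0.1
finger_force: 4.1
time: 7.9
tool_pos: [566.4, 101.1, 218.8]
tcp_rot: [3.141, 0.0, 3.039]
contact_force: [0.5, 0.6, -1.3]
grip_width: 0.4
finger_force: 0.0
```

View pics/w2.png

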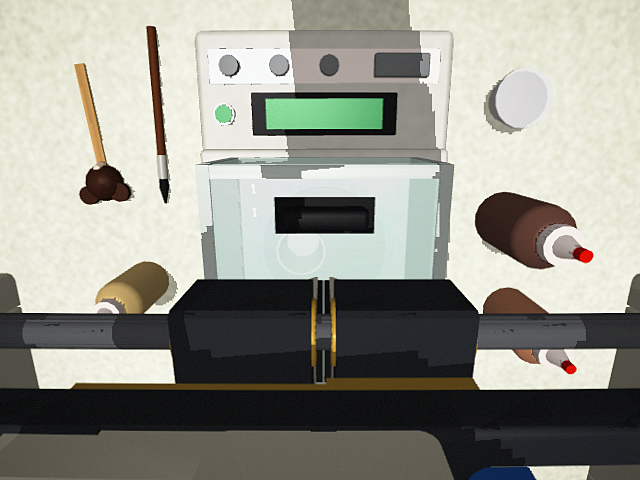

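The door is now flush with the front of the shield. The tare key is at about (402,65) and the round keys at (329,65), (279,65) and (229,65).

Run:
```python
from h import *
from plant import bot
m=bot.camera_model('wrist');T=np.load('T2.npy')
P=[(402,65),(329,65),(279,65),(229,65)];W=[ray(m,p,47,T)[:2] for p in P]
v,r=fit([(-117,62),(-117,4),(-117,-36),(-117,-76)],W);print(v,r.round(1),W)
o=bot.get_obs();Rt=R.from_euler('xyz',o['tcp_rot']).as_matrix()
t=bal(v,(-117,62));print(t,Rt.T@(np.array([*t,47])-o['tool_pos']),bal([555.73,101.46,-.1027],(-117,62)))
```

```text
[ 5.57785220e+02  1.01738982e+02 -1.02881518e-01] [[ 0.1  0.5]
 [-0.   0.3]
 [-0.1 -0.2]
 [-0.  -0.6]] [array([447.66240521, 174.89352116]), array([441.85433614, 117.44650874]), array([437.77365015,  78.13938748]), array([433.6008965 ,  38.78339986])]
[447.77128084 175.427063  ] [124.58206515  61.9400538  170.84687597] [445.7026871 175.1281099]
```

```bash
python3 -m jog '[[20,10,0,0,0,0],[32,16,0,0,0,0],[32,16,0,0,0,0],[26,13,0,0,0,0],[15,7,0,0,0,0],[0,0,25,0,0,0],[0,0,40,0,0,0],[0,0,40,0,0,0],[0,0,25,0,0,0],[0,0,0,0,0,0],[0,0,0,0,0,0]]'
python3 - <<'E'
from h import *
from plant import bot
im=bot.capture('wrist');cv2.imwrite('pics/w3.png',im[:,:,::-1])
im=bot.capture('scene')[:,:,::-1];cv2.imwrite('pics/s3.png',cv2.resize(im[180:360,220:480],None,fx=3,fy=3))
E
```

```text
time: 9.1
tool_pos: [448.7, 175.4, 88.8]
tcp_rot: [-3.141, -0.001, 3.039]
contact_force: [0.6, 1.2, 0.8]
grip_width: 0.6
finger_force: 0.0
```

View pics/w3.png

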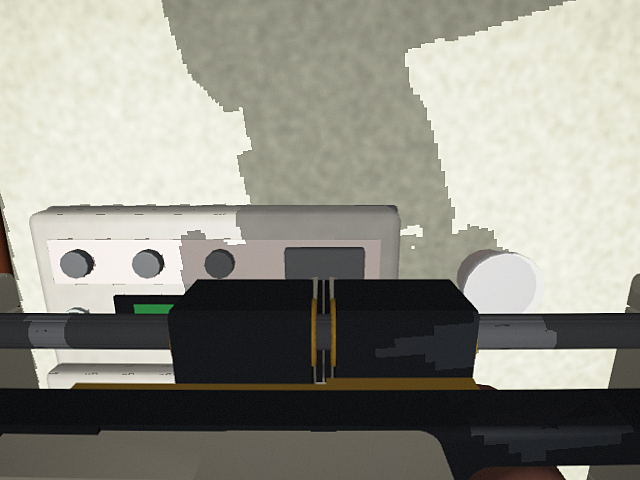

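The tare key (columns 285–365) is centred on the fingers at about column 322, and round key 1 is well clear at column 220. I'll go down onto the tare key.

```bash
python3 -m jog '[[1.5,0,10,0,0,0],[0,0,15,0,0,0],[0,0,8,0,0,0],[0,0,3,0,0,0],[0,0,0,0,0,0],[0,0,0,0,0,0]]'; for i in 1 2 3; do python3 -m jog '[[0,0,1.5,0,0,0],[0,0,0,0,0,0]]' | grep -E 'tool_pos|contact'; done
```

```text
time: 9.8
tool_pos: [447.3, 175.8, 53.1]
tcp_rot: [3.141, 0.001, 3.039]
contact_force: [-0.5, -0.5, 0.6]
grip_width: 0.7
finger_force: 0.0
tool_pos: [447.1, 175.7, 51.4]
contact_force: [-0.1, -0.3, 0.1]
tool_pos: [446.9, 175.7, 49.7]
contact_force: [-0.3, -0.4, -0.0]
tool_pos: [446.9, 175.7, 48.1]
contact_force: [0.9, 0.9, 0.1]
```

```bash
for i in 1 2 3 4; do python3 -m jog '[[0,0,1.2,0,0,0],[0,0,0,0,0,0]]' | grep -E 'tool_pos|contact'; done
```

```text
tool_pos: [447.0, 175.7, 47.0]
contact_force: [-0.8, -0.2, 1.3]
tool_pos: [447.0, 175.7, 45.8]
contact_force: [0.2, 1.0, 2.1]
tool_pos: [447.0, 175.7, 44.6]
contact_force: [-0.0, 0.6, 2.2]
tool_pos: [447.0, 175.7, 43.4]
contact_force: [-0.8, -0.5, 3.1]
```

```bash
python3 -m jog '[[0,0,0.8,0,0,0],[0,0,0,0,0,0],[0,0,0,0,0,0],[0,0,0,0,0,0]]' | grep -E 'tool_pos|contact'
python3 -m jog '[[0,0,-2,0,0,0],[0,0,-4,0,0,0],[0,0,-10,0,0,0],[0,0,-30,0,0,0],[0,0,-40,0,0,0],[0,0,-40,0,0,0],[0,0,-25,0,0,0],[0,0,-15,0,0,0],[0,0,0,0,0,0],[0,0,0,0,0,0],[0,0,0,0,0,0]]'
python3 - <<'E'
from h import *
from plant import bot
im=bot.capture('scene')[:,:,::-1];cv2.imwrite('pics/s4.png',cv2.resize(im[180:360,220:480],None,fx=3,fy=3))
E
```

```text
tool_pos: [447.1, 175.7, 42.7]
contact_force: [-0.4, 0.2, 3.1]
time: 12.7
tool_pos: [446.2, 175.5, 207.5]
tcp_rot: [-3.141, -0.002, 3.039]
contact_force: [0.1, -0.2, 0.0]
grip_width: 0.4
finger_force: 0.0
```

View pics/s4.png

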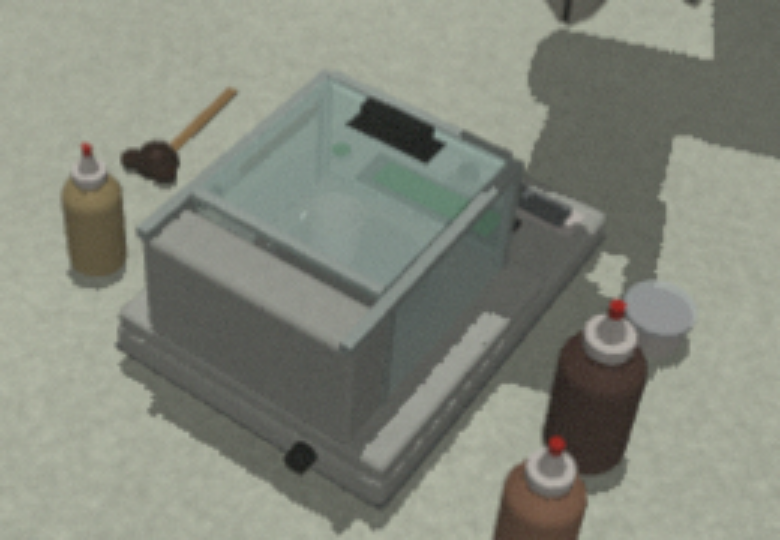

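The door is shut, the tare key (about (545,207) in the crop) is up again, and everything else stands where it was.

```bash
python3 -c "
from plant import bot
print(bot.close_job())"
```

```text
the job is handed in; nothing more can be done
None
```

I pushed the door shut against its stop, pressed the tare key about 4 mm with roughly 3 N, and let it spring back. The final picture shows nothing else disturbed. The job is handed in; no verdict was returned.

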